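# Push the shelf stop along its rail until it clicks in at the green clip

## Robot

A 6-joint arm with a two-finger parallel gripper is mounted at the origin on the work surface. World frame = base frame: x ahead of the robot, y to its left, z up, the work surface at z = 0. Lengths are in mm, angles in rad, forces in N, time in s.
With the tool pointing down it reaches from about 400 to 925 mm from the base axis. Payload 12.5 kg.
Tool frame: the origin (TCP) lies at the very end of the fingers, on their centre line; the grasp point (between the pads) lies 19 mm behind it; z points along the fingers, y is the line along which they close (so a half turn about z gives the same grasp; the last joint's range is limited). The gripper opens to 95 mm and grips with 3 to 60 N. Pads are 20 mm wide; open, the fingers measure 119 mm over their backs; the gripper's body (75 mm by 180 mm) begins 59 mm behind the grasp point.
Start: joints at [-1.363, 0.491, 1.559, -0, 1.092, -0.106], TCP at [192.945, -594.491, 214.661] pointing down, gripper open.
Joint ranges: [-3.1, 3.1], [-0.84, 2.19], [0.05, 2.79], [-1.13, 4.28], [0.06, 2.93], [-2.69, 2.69]. Speed limits (rad/s): [2.22, 2.22, 2.79, 3.14, 3.14, 3.14].

## Interface

Orientations are given as [roll, pitch, yaw] about the fixed x, y, z axes, in that order (R = Rz(yaw) Ry(pitch) Rx(roll)).
In Python, from cell import * gives the robot as it stands.
- The arm moves only by the tool step_arm, never from a script. Its argument "plan" is a list of rows, each an object of numbers: "x", "y", "z": the shift along the tool's x, y, z in units of 25 mm (1.0 is 25 mm); "rx", "ry", "rz": the turn, a rotation vector about the tool's x, y, z in units of 0.1 rad (1.0 is 0.1 rad). In form: [{"x": .., "y": .., "z": .., "rx": .., "ry": .., "rz": ..}, ...]. A call has exactly 10 rows; each row shifts and turns the commanded pose from where the row before left it, along the tool's axes as they then stand; what a row does not reach is not made up. A row lasts 1/12 s, in which the tool goes at most 41.7 mm and 7.16 degrees, less where a joint would pass 70% of its speed; a pose out of reach is approached as far as the arm can. A call with a number of a shift or a turn outside -1 to 1 is refused whole. A call with a gripper value outside its range is refused whole. "jaw" is the closure, from -1 (fully open) to 1 (shut), so that 0 is half open, set as the call begins (left out, the last holds). The fingers move at their own pace and stop on an object; the grip force is fixed at half the most. Time passes only in rows, so rows that do not move let the fingers close, or fill a call up. It gives the time, the measured TCP pose, the force, the opening and the grip force at its end, in the units of the state.
- state(): the state, without advancing time (a new reading comes with each control period).
- read_camera(name): name is "scene" or "side" or "wrist"; returns a dict with "image" (384x512x3 uint8, red, green, blue), "depth" (384x512 float32, mm along the optical axis (not along the pixel's ray), 0 where there is no reading), "vfov" (degrees; the focal length in pixels is half the picture's height over the tangent of half this angle, whatever the lens; pixels are square), "cx", "cy" (the principal point, pixels), "k1" (the pictures are not rectified: a ray, as slopes to the right and down, at radius r is drawn at 1 + k1 r^2 times it, then the intrinsics apply), "R" (3x3) and "t" (3): a world point X has camera coordinates R X + t. Camera axes: x right, y down, z forward; pixel columns grow to the right and rows downward; lengths in mm; the calibration is good to about 2 mm. A picture is of the moment at which its call begins.
- job_done(): hands the job in; it is judged then, once.
The state is a dict: "t": time; "joints": joint angles; "qvel": joint speeds; "tau": joint torques, N m; "eef_pos": TCP position; "tcp_rot": TCP orientation; "ft_force": force on the tool from outside, world axes, zero at the start; "moment": the same for the moment, N m; "opening": opening from 0.0 (shut) to 1.0 (fully open); "grip_force": force on a finger pad.
Only numpy, scipy, OpenCV 4.12 (cv2) and the standard library are available. Lean on these libraries where they do the work, as an engineer would, in place of code of your own. Each camera call takes 0.05 s, during which the arm holds its last target. There are 200 camera calls.

## Task

With the closed fingertips, push the orange shelf stop along its rail to the clip with the green tabs until it clicks into the hollow between that clip's two humps, and leave it sitting there. Push it steadily, do not pinch it or shove it on over the far hump, and leave the pot, the cups and the two tyre levers undisturbed.

Things in the scene. Friction and masses are not known exactly. Their poses are not given: they have to be found in the camera images.
- rail: Fixed straight aluminium rail lying on the blue shelf, 30 mm wide, 20 mm high, 400 mm long along its own y axis, with a black end block (50 mm wide, 26 mm high) at each end, 424 mm over all. Origin: middle of its underside, at shelf height.
- stop (a joint): Place of the orange stop along the rail, in m: 0 in the middle of the rail, growing along the rail's +y; it can go from -0.165 to 0.165. It slides on about 1.5 N of friction plus drag of 20 N per m/s, and stays where it is left. It cannot lift off or turn.
- stop_mid (a point): Centre of the orange stop's upright panel, 72.5 mm above the shelf. The panel is 90 mm wide across the rail, 12 mm thick along it, and spans 40 to 105 mm above the shelf. Its carriage below is 48 mm wide, 30 mm long along the rail, its top 40 mm above the shelf. Axes parallel to the rail's. Push on the broad face of the panel, well above 40 mm.
- pin (a joint): Height of the stop's spring pin, m, shown by the red button (9 mm wide) on top of the panel: about 0 on the flat of the rail or down in a hollow, about 0.0035 on top of a hump. Its spring presses down with 5 to 6.5 N. Getting over a hump takes a push of 5 to 9 N; just past its top the force dips and the stop is drawn into the hollow. The same push again would take it over the far hump.
- clip_green: Fixed clip on the rail, at either end of it, with two green tabs (out to 66 mm either side of the rail's middle line, 12 mm wide along the rail, 8 mm high). Origin: at shelf height on the rail's middle line, midway between its two humps; y along the rail. The rounded humps are 4 mm high, tops 10 mm either side of the origin along y. In the hollow the stop sits with stop_mid over the origin within 1 mm.
- clip_yellow: Like the green clip, but with yellow tabs, at the other end of the rail from it: not the one wanted.
- pot: Small aluminium pot with its lid screwed on, 96 mm across, 89 mm high with the black knob. Origin: centre of its underside. Loose; leave it alone.
- cups: Stack of two green plastic cups, 76 mm across the rim, 112 mm high. Origin: centre of the underside. Loose; leave it alone.
- lever_a: Grey plastic tyre lever lying flat, 104 mm long along its x, 18 mm wide, 9 mm high at its hooked end. Origin: middle of its underside. Loose; leave it alone.
- lever_b: A second tyre lever like lever_a.

How it is judged:
By the outcome, as a careful person would: the job done as asked, in the order asked, and still so for the second after the job is handed in, with the robot touching nothing.
It also fails if it takes over 40 s, if anything falls off the work surface, if the arm or the gripper's body presses on something with over 40 N, if the wrist force passes 120 N, or if a joint passes its speed limit or range.

## Working session

There is one attempt and no reset: what is moved stays moved. The work goes in short steps, Python scripts to look and compute and a tool call to move; the robot and the scene stay as the last step left them, time stands still between calls to the robot, and variables do not carry over. Pictures are saved under pics/ and viewed, at most 10 in all, crops included, and the job is handed in when it is done.

Besides the shell and the picture viewer there is one more tool, called after "Emit:" as a command line: name --argument value ..., lists and objects as JSON in quotes. step_arm: Moves the arm, as the interface text tells. Shifts and turns lie within -1 to 1; 1 stands for 25 mm of shift or 0.1 rad of turn. Its arguments: {"type":"object","properties":{"plan":{"type":"array","items":{"type":"object","properties":{"x":{"type":"number"},"y":{"type":"number"},"z":{"type":"number"},"rx":{"type":"number"},"ry":{"type":"number"},"rz":{"type":"number"}}}},"jaw":{"type":"number"}},"required":["plan"]}

```bash
mkdir -p pics; cat > h.py <<'E'
from cell import *
import numpy as np, cv2
def K(c):
    f=c["image"].shape[0]/2/np.tan(np.radians(c["vfov"])/2); return f
def ray(c,u,v):
    f=K(c); d=np.array([(u-c["cx"])/f,(v-c["cy"])/f]); s=d.copy()
    for _ in range(20): s=d/(1+c["k1"]*(s@s))
    R=np.array(c["R"]); return -R.T@np.array(c["t"]), R.T@np.array([s[0],s[1],1])
def onz(c,u,v,z):
    o,d=ray(c,u,v); return o+d*(z-o[2])/d[2]
def dep(c,u,v):
    o,d=ray(c,u,v); return o+d*c["depth"][int(round(v)),int(round(u))]
def proj(c,X):
    p=np.array(c["R"])@np.array(X,float)+np.array(c["t"]); s=p[:2]/p[2]; s=s*(1+c["k1"]*(s@s)); return s*K(c)+[c["cx"],c["cy"]]
E
python3 - <<'E'
from h import *
for n in ["scene","side"]:
    c=read_camera(n); cv2.imwrite(f"pics/{n}0.png",c["image"][:,:,::-1]); print(n,c["vfov"],c["k1"],-np.array(c["R"]).T@c["t"])
    np.save(f"{n}.npy",c,allow_pickle=True)
print(state())
E
```

```text
scene 53.27075935876653 -0.11993255006747354 [ 923.58899856 -356.46940356  534.49507262]
side 54.04120894104703 0.04364469437526936 [403.35819624 479.68794792 497.24111215]
{'t': 0.1, 'joints': array([-1.36259161e+00,  4.91498615e-01,  1.55936027e+00, -9.93744575e-06,
        1.09168549e+00, -1.05620248e-01]), 'qvel': array([-6.41617123e-05, -2.04807369e-03, -1.59574671e-03, -6.15117499e-04,
        1.13837657e-03, -1.44852557e-03]), 'tau': array([ 2.92796860e-03, -6.13623905e+01, -2.58605701e+01,  6.94296788e-02,
        4.70320636e-02, -4.78959703e-05]), 'eef_pos': array([ 192.90321371, -594.27857291,  214.13031683]), 'tcp_rot': array([-3.14064531e+00, -9.15691053e-05,  3.13829506e-01]), 'ft_force': array([0.0051028 , 0.67529504, 0.29586978]), 'moment': array([ 0.02611583, -0.03387027,  0.01881984]), 'grip_force': 0.0, 'opening': 0.9979920637613056}
```

View pics/scene0.png

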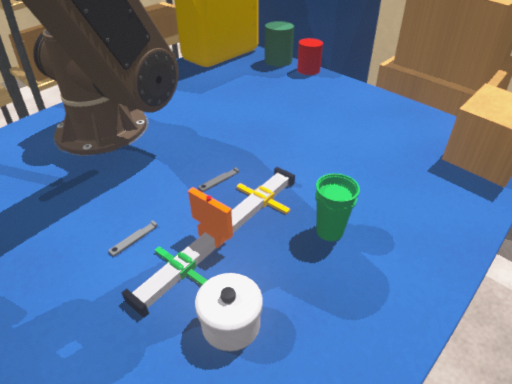

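View pics/side0.png

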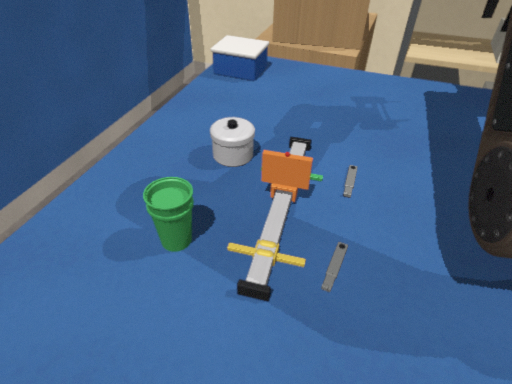

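The scene view shows the rail from the black blocks at (136,301) to (285,177). The green clip is near (182,264), the yellow one near (262,198), and the orange stop near (211,217). The pot is beside the green clip at (230,310). The side view confirms this layout.

```bash
python3 - <<'E'
from h import *
R={}
for n in ["scene","side"]:
    c=np.load(n+".npy",allow_pickle=True).item(); im=c["image"]; hsv=cv2.cvtColor(im,cv2.COLOR_RGB2HSV)
    def pts(lo,hi,box):
        m=cv2.inRange(hsv,lo,hi); z=np.zeros_like(m); x0,y0,x1,y1=box; z[y0:y1,x0:x1]=m[y0:y1,x0:x1]
        k,l,s,_=cv2.connectedComponentsWithStats(z); out=[]
        for i in range(1,k):
            if s[i,4]>15:
                v,u=np.where(l==i); P=np.array([dep(c,a,b) for a,b in zip(u,v) if c["depth"][b,a]>0]); out.append((s[i],P))
        return out
    B=dict(scene=dict(g=(140,235,212,295),y=(225,175,300,220),o=(180,180,245,250),k1=(115,285,155,315),k2=(270,165,300,190)),
           side=dict(g=(305,165,330,190),y=(215,235,315,275),o=(250,140,320,210),k1=(285,130,315,152),k2=(230,275,275,305)))[n]
    for nm,lo,hi in [("g",(45,120,60),(80,255,255)),("y",(20,120,90),(35,255,255)),("o",(3,150,90),(17,255,255)),("k1",(0,0,0),(179,255,45)),("k2",(0,0,0),(179,255,45))]:
        for s,P in pts(lo,hi,B[nm]):
            print(n,nm,s[:5],"med",np.median(P,0).round(1),"min",np.percentile(P,2,axis=0).round(1),"max",np.percentile(P,98,axis=0).round(1))
            if nm in "gy":
                q=P-P.mean(0); w=np.linalg.svd(q[:,:2],full_matrices=False)[2][0]; t=q[:,:2]@w; print("   dir",w,"ends",P[t.argmin()].round(1),P[t.argmax()].round(1))
            if nm=="o":
                Q=P[(P[:,2]>50)&(P[:,2]<103)]; q=Q-Q.mean(0); w=np.linalg.svd(q,full_matrices=False)[2]; print("   panel",Q.mean(0).round(1),"normal",w[2].round(3), "zmax",np.percentile(P[:,2],99))
    print("shelf",[dep(c,*p)[2].round(1) for p in [(300,300),(100,200)]])
E
```

```text
scene g [155 247  52  37 513] med [ 551.8 -144.9    9.1] min [ 480.6 -158.     4.5] max [ 593.1 -129.6   25.1]
   dir [0.99530992 0.09673755] ends [ 476.9 -151.     8.6] [ 596.3 -134.5    8.2]
scene y [237 184  53  29 372] med [536.1  84.8   8.1] min [459.7  71.1   0.7] max [584.6 101.2  24. ]
   dir [0.99584601 0.09105338] ends [4.531e+02 9.130e+01 2.000e-01] [585.7  95.6   7.3]
scene o [ 189  188   43   59 1311] med [543.6 -68.4  72.5] min [494.7 -77.4  20. ] max [579.  -55.4 105.4]
   panel [542.7 -67.6  77.3] normal [-0.111  0.994 -0.007] zmax 105.70219534792567
shelf [np.float64(0.2), np.float64(-0.2)]
side g [310 174  13   7  68] med [ 487.4 -143.8    6.6] min [ 475.9 -151.9    1. ] max [ 499.2 -139.7    8.9]
   dir [-0.99749192 -0.0707804 ] ends [ 499.5 -139.8    5.6] [ 475.1 -144.3    6.7]
side y [228 240  77  26 639] med [514.5  88.7   8. ] min [457.9  75.6   1.5] max [581.6 102.3  24.1]
   dir [-0.99610534 -0.08817115] ends [584.   96.6   8. ] [455.2  82.    6.2]
side o [ 262  151   50   51 1684] med [532.1 -55.9  72.3] min [491.  -64.   24.9] max [574.8 -45.7 105. ]
   panel [532.5 -56.1  77.1] normal [-0.09   0.996  0.002] zmax 105.44415124336668
side k1 [290 138  10   8  23] med [ 568.7 -237.4   21.8] min [ 553.3 -243.7    9.7] max [ 571.8 -235.    26.1]
side k1 [306 142   4   8  26] med [ 530.6 -240.6   12. ] min [ 527.1 -242.7    3.5] max [ 534.4 -237.9   24.2]
side k2 [238 281  32  20 340] med [511.  170.4  17. ] min [488.3 164.    3.5] max [534.2 173.4  26.9]
shelf [np.float64(-1.0), np.float64(-0.2)]
```

Emit:
step_arm --plan '[{"rz":-1},{"rz":-1},{"rz":-1},{"rz":-1},{"rz":-1},{"rz":-1},{"rz":-1},{"rz":-1},{"rz":-1},{"rz":-1}]' --jaw 1

```text
schema error: expected keys x, y, z, rx, ry, rz
```

Emit:
step_arm --plan '[{"rz":-1},{"rz":-1},{"rz":-1},{"rz":-0.5},{"x":1,"y":0.7},{"x":1,"y":0.7},{"x":1,"y":0.7},{"x":1,"y":0.7},{"x":1,"y":0.7},{"x":1,"y":0.7}]'

```text
schema error: expected keys x, y, z, rx, ry, rz
```

Emit:
step_arm --plan '[{"x":1,"y":0.7},{"x":1,"y":0.7},{"x":1,"y":0.7},{"x":1,"y":0.7},{"x":1,"y":0.7},{"x":1,"y":0.7},{"x":1,"y":0.7},{"x":1,"y":0.7},{"x":1,"y":0.7},{"x":1,"y":0.7}]'

```text
schema error: expected keys x, y, z, rx, ry, rz
```

Emit:
step_arm --plan '[{"x":0,"y":0,"z":0,"rx":0,"ry":0,"rz":-1},{"x":0,"y":0,"z":0,"rx":0,"ry":0,"rz":-1},{"x":0,"y":0,"z":0,"rx":0,"ry":0,"rz":-1},{"x":0,"y":0,"z":0,"rx":0,"ry":0,"rz":-1},{"x":0,"y":0,"z":0,"rx":0,"ry":0,"rz":-1},{"x":0,"y":0,"z":0,"rx":0,"ry":0,"rz":-1},{"x":0,"y":0,"z":0,"rx":0,"ry":0,"rz":-1},{"x":0,"y":0,"z":0,"rx":0,"ry":0,"rz":-1},{"x":0,"y":0,"z":0,"rx":0,"ry":0,"rz":-1},{"x":0,"y":0,"z":0,"rx":0,"ry":0,"rz":-1}]' --jaw 1

```text
t: 0.93
eef_pos: [192.9, -594.3, 214.3]
tcp_rot: [-3.141, -0.001, 1.319]
ft_force: [-0.0, -0.3, -0.3]
opening: 0.359
grip_force: 0.0
```

Emit:
step_arm --plan '[{"x":0,"y":0,"z":0,"rx":0,"ry":0,"rz":-1},{"x":0,"y":0,"z":0,"rx":0,"ry":0,"rz":-1},{"x":0,"y":0,"z":0,"rx":0,"ry":0,"rz":-1},{"x":0,"y":0,"z":0,"rx":0,"ry":0,"rz":-0.5},{"x":1,"y":0.7,"z":0,"rx":0,"ry":0,"rz":0},{"x":1,"y":0.7,"z":0,"rx":0,"ry":0,"rz":0},{"x":1,"y":0.7,"z":0,"rx":0,"ry":0,"rz":0},{"x":1,"y":0.7,"z":0,"rx":0,"ry":0,"rz":0},{"x":1,"y":0.7,"z":0,"rx":0,"ry":0,"rz":0},{"x":1,"y":0.7,"z":0,"rx":0,"ry":0,"rz":0}]'

```text
t: 1.77
eef_pos: [283.9, -433.9, 214.4]
tcp_rot: [-3.141, -0.0, 1.664]
ft_force: [0.9, 0.0, 0.2]
opening: 0.003
grip_force: 0.0
```

Emit:
step_arm --plan '[{"x":1,"y":0.7,"z":0,"rx":0,"ry":0,"rz":0},{"x":1,"y":0.7,"z":0,"rx":0,"ry":0,"rz":0},{"x":1,"y":0.7,"z":0,"rx":0,"ry":0,"rz":0},{"x":1,"y":0.7,"z":0,"rx":0,"ry":0,"rz":0},{"x":1,"y":0.7,"z":0,"rx":0,"ry":0,"rz":0},{"x":1,"y":0.7,"z":0,"rx":0,"ry":0,"rz":0},{"x":1,"y":0.7,"z":0,"rx":0,"ry":0,"rz":0},{"x":1,"y":0.7,"z":0,"rx":0,"ry":0,"rz":0},{"x":1,"y":0.7,"z":0,"rx":0,"ry":0,"rz":0},{"x":1,"y":0.7,"z":0,"rx":0,"ry":0,"rz":0}]'

```text
t: 2.6
eef_pos: [435.0, -168.7, 214.6]
tcp_rot: [-3.141, -0.0, 1.664]
ft_force: [0.9, -0.8, -0.2]
opening: 0.009
grip_force: 0.0
```

Emit:
step_arm --plan '[{"x":0.95,"y":0.72,"z":0,"rx":0,"ry":0,"rz":0},{"x":0.95,"y":0.72,"z":0,"rx":0,"ry":0,"rz":0},{"x":0.95,"y":0.72,"z":0,"rx":0,"ry":0,"rz":0},{"x":0.95,"y":0.72,"z":0,"rx":0,"ry":0,"rz":0},{"x":0.95,"y":0.72,"z":0,"rx":0,"ry":0,"rz":0},{"x":0.95,"y":0.72,"z":0,"rx":0,"ry":0,"rz":0},{"x":0,"y":0,"z":1,"rx":0,"ry":0,"rz":0},{"x":0,"y":0,"z":1,"rx":0,"ry":0,"rz":0},{"x":0,"y":0,"z":1,"rx":0,"ry":0,"rz":0},{"x":0,"y":0,"z":0,"rx":0,"ry":0,"rz":0}]'

```text
t: 3.43
eef_pos: [526.9, -17.8, 135.8]
tcp_rot: [-3.135, -0.002, 1.664]
ft_force: [-0.2, 0.1, 0.1]
opening: 0.001
grip_force: 0.0
```

```bash
python3 - <<'E'
from h import *
ims=[read_camera(n)["image"] for n in ("scene","side","wrist")]
print(state()["eef_pos"])
out=np.hstack([ims[0][140:330,110:360],ims[1][60:250,230:400],ims[2][::2,::2][:190]])
cv2.imwrite("pics/a.png",out[:,:,::-1]); print(out.shape)
E
```

```text
[529.26508705 -18.44375904 140.45902386]
(190, 676, 3)
```

View pics/a.png

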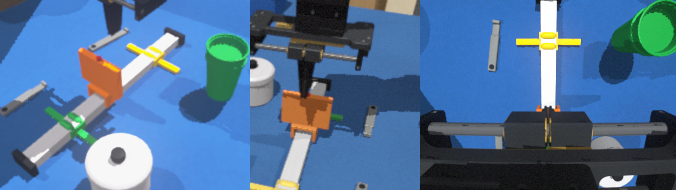

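The composite shows the closed fingers on the rail line just behind the panel, on the yellow side at about (305,85). All objects are clear.

Emit:
step_arm --plan '[{"x":0,"y":0,"z":0.8,"rx":0,"ry":0,"rz":0},{"x":0,"y":0,"z":0.8,"rx":0,"ry":0,"rz":0},{"x":0,"y":0,"z":0.8,"rx":0,"ry":0,"rz":0},{"x":0,"y":0,"z":0.7,"rx":0,"ry":0,"rz":0},{"x":0,"y":0,"z":0,"rx":0,"ry":0,"rz":0},{"x":-0.15,"y":0,"z":0,"rx":0,"ry":0,"rz":0},{"x":-0.15,"y":0,"z":0,"rx":0,"ry":0,"rz":0},{"x":-0.15,"y":0,"z":0,"rx":0,"ry":0,"rz":0},{"x":-0.15,"y":0,"z":0,"rx":0,"ry":0,"rz":0},{"x":0,"y":0,"z":0,"rx":0,"ry":0,"rz":0}]'

```text
t: 4.42
eef_pos: [530.8, -34.1, 63.0]
tcp_rot: [3.14, 0.001, 1.663]
ft_force: [0.3, 0.9, 0.0]
opening: 0.004
grip_force: 0.0
```

```bash
python3 - <<'E'
from h import *
a=np.array([0.9955,0.0945]); b=np.array([-0.0945,0.9955])
for n in ["scene","side"]:
    c=np.load(n+".npy",allow_pickle=True).item() if n=="side" else read_camera(n); im=c["image"]; hsv=cv2.cvtColor(im,cv2.COLOR_RGB2HSV)
    m=cv2.inRange(hsv,(45,120,60),(80,255,255)) if n=="scene" else cv2.inRange(hsv,(45,120,40),(80,255,255))
    P=np.array([dep(c,u,v) for v,u in zip(*np.where(m)) if c["depth"][v,u]>0])
    r=P[:,:2]@a; s=P[:,:2]@b
    k=(abs(s+193)<15)&(r>450)&(r<600)
    for nm,q in (("top",k&(abs(P[:,2]-8)<1.2)&(abs(r-525.7)>28)),("hump",k&(P[:,2]>20))):
        if q.sum()>3: print(n,nm,q.sum(),"s",np.percentile(s[q],[3,50,97]).round(1),"r",np.percentile(r[q],[2,98]).round(1),"z",P[q,2].max().round(1))
    m=cv2.inRange(hsv,(3,150,90),(17,255,255)); P=np.array([dep(c,u,v) for v,u in zip(*np.where(m)) if c["depth"][v,u]>0]); P=P[(P[:,2]>50)&(P[:,2]<101)&(abs(P[:,:2]@a-525)<60)]
    print(n,"panel s",np.percentile(P[:,:2]@b,[5,50,95]).round(1))
p=state(); print(p["eef_pos"],p["eef_pos"][:2]@b,p["eef_pos"][:2]@a,p["ft_force"])
E
```

```text
scene top 145 s [-200.5 -195.  -189.5] r [462.4 577.9] z 9.2
scene hump 127 s [-207.1 -189.4 -182.1] r [513.4 539.4] z 26.2
scene panel s [-120.2 -119.2 -113.3]
side top 30 s [-197.3 -191.2 -187.5] r [460.  483.1] z 9.1
side panel s [-107.6 -106.1 -104.6]
[530.59077676 -33.77822452  62.76298546] -83.76705091305773 525.0110760473107 [ 0.49801701  0.38970558 -0.34837319]
```

Emit:
step_arm --plan '[{"x":-0.1,"y":0,"z":0,"rx":0,"ry":0,"rz":0},{"x":-0.1,"y":0,"z":0,"rx":0,"ry":0,"rz":0},{"x":-0.1,"y":0,"z":0,"rx":0,"ry":0,"rz":0},{"x":-0.1,"y":0,"z":0,"rx":0,"ry":0,"rz":0},{"x":-0.1,"y":0,"z":0,"rx":0,"ry":0,"rz":0},{"x":-0.1,"y":0,"z":0,"rx":0,"ry":0,"rz":0},{"x":-0.1,"y":0,"z":0,"rx":0,"ry":0,"rz":0},{"x":-0.1,"y":0,"z":0,"rx":0,"ry":0,"rz":0},{"x":-0.1,"y":0,"z":0,"rx":0,"ry":0,"rz":0},{"x":-0.1,"y":0,"z":0,"rx":0,"ry":0,"rz":0}]'

```text
t: 5.3
eef_pos: [532.6, -58.3, 62.1]
tcp_rot: [-3.142, 0.0, 1.664]
ft_force: [0.0, 3.4, -0.5]
opening: 0.003
grip_force: 1.4
```

Emit:
step_arm --plan '[{"x":-0.1,"y":0,"z":0,"rx":0,"ry":0,"rz":0},{"x":-0.1,"y":0,"z":0,"rx":0,"ry":0,"rz":0},{"x":-0.1,"y":0,"z":0,"rx":0,"ry":0,"rz":0},{"x":-0.1,"y":0,"z":0,"rx":0,"ry":0,"rz":0},{"x":-0.1,"y":0,"z":0,"rx":0,"ry":0,"rz":0},{"x":-0.1,"y":0,"z":0,"rx":0,"ry":0,"rz":0},{"x":-0.1,"y":0,"z":0,"rx":0,"ry":0,"rz":0},{"x":-0.1,"y":0,"z":0,"rx":0,"ry":0,"rz":0},{"x":-0.1,"y":0,"z":0,"rx":0,"ry":0,"rz":0},{"x":0,"y":0,"z":0,"rx":0,"ry":0,"rz":0}]'

```text
t: 6.13
eef_pos: [534.8, -81.1, 62.1]
tcp_rot: [3.142, 0.0, 1.664]
ft_force: [1.0, -0.4, -0.6]
opening: -0.0
grip_force: 0.0
```

```bash
cat > m.py <<'E'
from h import *
a=np.array([0.9955,0.0945]); b=np.array([-0.0945,0.9955])
c=read_camera("scene"); hsv=cv2.cvtColor(c["image"],cv2.COLOR_RGB2HSV)
m=cv2.inRange(hsv,(3,150,90),(17,255,255)); P=np.array([dep(c,u,v) for v,u in zip(*np.where(m)) if c["depth"][v,u]>0]); P=P[(P[:,2]>50)&(P[:,2]<101)&(abs(P[:,:2]@a-525)<60)]
print("panel s",np.percentile(P[:,:2]@b,[5,50,95]).round(2),"centre",np.median(P[:,:2]@b)+6,"target -195")
p=state(); print(p["eef_pos"],"s,r",p["eef_pos"][:2]@b,p["eef_pos"][:2]@a,p["ft_force"],p["t"])
E
python3 m.py
```

```text
panel s [-156.76 -155.52 -150.01] centre -149.51557497290452 target -195
[534.83147602 -80.99605451  62.13297404] s,r -131.17314674951916 524.7706072284902 [ 0.61818402  0.13941203 -0.20145887] 6.1833
```

Emit:
step_arm --plan '[{"x":-0.1,"y":0,"z":0,"rx":0,"ry":0,"rz":0},{"x":-0.1,"y":0,"z":0,"rx":0,"ry":0,"rz":0},{"x":-0.1,"y":0,"z":0,"rx":0,"ry":0,"rz":0},{"x":-0.1,"y":0,"z":0,"rx":0,"ry":0,"rz":0},{"x":-0.1,"y":0,"z":0,"rx":0,"ry":0,"rz":0},{"x":-0.1,"y":0,"z":0,"rx":0,"ry":0,"rz":0},{"x":-0.1,"y":0,"z":0,"rx":0,"ry":0,"rz":0},{"x":-0.1,"y":0,"z":0,"rx":0,"ry":0,"rz":0},{"x":-0.1,"y":0,"z":0,"rx":0,"ry":0,"rz":0},{"x":-0.1,"y":0,"z":0,"rx":0,"ry":0,"rz":0}]'

```text
t: 7.02
eef_pos: [537.1, -105.7, 62.2]
tcp_rot: [3.142, 0.0, 1.664]
ft_force: [1.0, 2.9, 1.2]
opening: 0.007
grip_force: 1.4
```

```bash
python3 m.py
```

```text
panel s [-180.58 -179.59 -175.48] centre -173.58867892206928 target -195
[ 537.09188275 -106.04508774   62.16079513] s,r -156.32306776684698 524.6537084825487 [-0.35302279  0.1255258  -0.26616717] 7.0667
```

Emit:
step_arm --plan '[{"x":-0.05,"y":0,"z":0,"rx":0,"ry":0,"rz":0},{"x":-0.05,"y":0,"z":0,"rx":0,"ry":0,"rz":0},{"x":-0.05,"y":0,"z":0,"rx":0,"ry":0,"rz":0},{"x":-0.05,"y":0,"z":0,"rx":0,"ry":0,"rz":0},{"x":-0.05,"y":0,"z":0,"rx":0,"ry":0,"rz":0},{"x":-0.05,"y":0,"z":0,"rx":0,"ry":0,"rz":0},{"x":-0.05,"y":0,"z":0,"rx":0,"ry":0,"rz":0},{"x":0,"y":0,"z":0,"rx":0,"ry":0,"rz":0},{"x":0,"y":0,"z":0,"rx":0,"ry":0,"rz":0},{"x":0,"y":0,"z":0,"rx":0,"ry":0,"rz":0}]'

```text
t: 7.9
eef_pos: [537.8, -114.4, 62.1]
tcp_rot: [3.142, 0.0, 1.664]
ft_force: [0.2, 0.3, -0.2]
opening: 0.005
grip_force: 0.0
```

```bash
python3 m.py
```

```text
panel s [-189.23 -188.44 -183.72] centre -182.4350617657875 target -195
[ 537.85290405 -114.3888136    62.06919811] s,r -164.70116337387353 524.6228230991301 [ 0.30070244 -0.7324777  -0.94850958] 7.95
```

Emit:
step_arm --plan '[{"x":-0.02,"y":0,"z":0,"rx":0,"ry":0,"rz":0},{"x":-0.02,"y":0,"z":0,"rx":0,"ry":0,"rz":0},{"x":-0.02,"y":0,"z":0,"rx":0,"ry":0,"rz":0},{"x":-0.02,"y":0,"z":0,"rx":0,"ry":0,"rz":0},{"x":-0.02,"y":0,"z":0,"rx":0,"ry":0,"rz":0},{"x":-0.02,"y":0,"z":0,"rx":0,"ry":0,"rz":0},{"x":-0.02,"y":0,"z":0,"rx":0,"ry":0,"rz":0},{"x":-0.02,"y":0,"z":0,"rx":0,"ry":0,"rz":0},{"x":0,"y":0,"z":0,"rx":0,"ry":0,"rz":0},{"x":0,"y":0,"z":0,"rx":0,"ry":0,"rz":0}]'

```text
t: 8.78
eef_pos: [538.2, -118.3, 62.2]
tcp_rot: [3.141, 0.0, 1.664]
ft_force: [0.7, -0.0, 1.0]
opening: 0.006
grip_force: 0.0
```

```bash
python3 m.py
```

```text
panel s [-193.42 -192.64 -187.75] centre -186.63510271885548 target -195
[ 538.25667438 -118.24674562   62.16737854] s,r -168.57989099266715 524.6602018874381 [-0.23365226  0.43891165  0.21775217] 8.8333
```

Emit:
step_arm --plan '[{"x":-0.02,"y":0,"z":0,"rx":0,"ry":0,"rz":0},{"x":-0.02,"y":0,"z":0,"rx":0,"ry":0,"rz":0},{"x":-0.02,"y":0,"z":0,"rx":0,"ry":0,"rz":0},{"x":-0.02,"y":0,"z":0,"rx":0,"ry":0,"rz":0},{"x":0,"y":0,"z":0,"rx":0,"ry":0,"rz":0},{"x":0,"y":0,"z":0,"rx":0,"ry":0,"rz":0},{"x":0,"y":0,"z":0,"rx":0,"ry":0,"rz":0},{"x":0,"y":0,"z":0,"rx":0,"ry":0,"rz":0},{"x":0,"y":0,"z":0,"rx":0,"ry":0,"rz":0},{"x":0,"y":0,"z":0,"rx":0,"ry":0,"rz":0}]'

```text
t: 9.67
eef_pos: [538.4, -120.1, 62.1]
tcp_rot: [-3.142, 0.0, 1.664]
ft_force: [-0.4, 1.0, -0.1]
opening: 0.004
grip_force: 0.0
```

```bash
cat >> m.py <<'E'
c2=read_camera("scene"); im=c2["image"]
u,v=proj(c2,np.append(a*525.7+b*(np.median(P[:,:2]@b)+6),90)).astype(int)
cv2.imwrite("pics/p%.2f.png"%p["t"],cv2.resize(im[v-45:v+85,u-75:u+85],None,fx=4,fy=4,interpolation=cv2.INTER_CUBIC)[:,:,::-1])
E
python3 m.py; cp pics/p9* pics/b.png
```

```text
panel s [-199.53 -198.79 -193.68] centre -192.78989189910655 target -195
[ 538.37805893 -120.1041142    62.12351036] s,r -170.44037225193438 524.6055188758012 [ 0.54988813 -0.15476524  0.57531901] 9.7167
```

View pics/b.png

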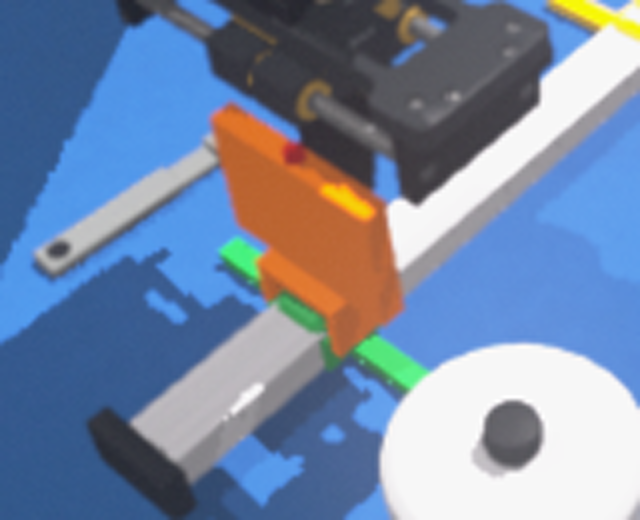

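The crop shows the stop over the green tabs with the red button (293,153) down. The stop moved about 6 mm while the finger moved only 2 mm, so it has snapped in. Next I'll check how well it is centred.

```bash
cat > m2.py <<'E'
from h import *
a=np.array([0.9955,0.0945]); b=np.array([-0.0945,0.9955])
for n,sg in (("scene",1),("side",-1)):
    c=read_camera(n); hsv=cv2.cvtColor(c["image"],cv2.COLOR_RGB2HSV)
    D=lambda m: np.array([dep(c,u,v) for v,u in zip(*np.where(m)) if c["depth"][v,u]>0])
    P=D(cv2.inRange(hsv,(3,150,90),(17,255,255))); r=P[:,:2]@a-525.5; s=P[:,:2]@b; z=P[:,2]
    k=(z>50)&(z<101)&(abs(r)<60); print(n,"centre",np.median(s[k])+6*sg, "by height",[round(np.median(s[k&(abs(z-h)<8)])+6*sg,1) for h in (60,75,90)])
    k=(z>22)&(z<37)&(abs(r)<26)&(sg*s<np.percentile(sg*s,50)); 
    if k.sum()>5: print("  carriage face centre",np.median(s[k])+15*sg,k.sum())
    G=D(cv2.inRange(hsv,(45,120,40),(80,255,255))); r=G[:,:2]@a-525.5; s=G[:,:2]@b
    for w in (-1,1):
        k=(abs(s+193)<15)&(abs(G[:,2]-8)<1.2)&(w*r>28)&(w*r<64)
        if k.sum()>5: print("  tab",w,k.sum(),"edges",np.percentile(s[k],[1,99]).round(1),"mid",np.percentile(s[k],[1,99]).mean().round(1))
p=state();print(p["eef_pos"][:2]@b,p["t"])
E
python3 m2.py
```

```text
scene centre -192.7958050664352 by height [np.float64(-192.9), np.float64(-192.8), np.float64(-192.7)]
  carriage face centre -192.4938025906411 58
  tab -1 40 edges [-200.4 -189.2] mid -194.8
  tab 1 70 edges [-200.3 -189.4] mid -194.8
side centre -192.5511207076102 by height [np.float64(-192.5), np.float64(-192.5), np.float64(-192.6)]
  carriage face centre -192.8802215717441 55
  tab -1 44 edges [-198.2 -185. ] mid -191.6
  tab 1 37 edges [-197.3 -186.3] mid -191.8
-170.4461166505367 9.8667
```

Averaging the two views puts the stop at -192.7 and the clip at about -193.2, so it is seated within 1 mm. I'll back off now.

Emit:
step_arm --plan '[{"x":0.3,"y":0,"z":0,"rx":0,"ry":0,"rz":0},{"x":0.5,"y":0,"z":0,"rx":0,"ry":0,"rz":0},{"x":0.5,"y":0,"z":0,"rx":0,"ry":0,"rz":0},{"x":0,"y":0,"z":-0.7,"rx":0,"ry":0,"rz":0},{"x":0,"y":0,"z":-0.8,"rx":0,"ry":0,"rz":0},{"x":0,"y":0,"z":-0.8,"rx":0,"ry":0,"rz":0},{"x":0,"y":0,"z":-0.8,"rx":0,"ry":0,"rz":0},{"x":0,"y":0,"z":-0.5,"rx":0,"ry":0,"rz":0},{"x":0,"y":0,"z":0,"rx":0,"ry":0,"rz":0},{"x":0,"y":0,"z":0,"rx":0,"ry":0,"rz":0}]'

```text
t: 10.7
eef_pos: [535.3, -86.8, 152.2]
tcp_rot: [3.141, 0.0, 1.665]
ft_force: [0.4, 0.1, -0.1]
opening: 0.003
grip_force: 0.0
```

```bash
python3 m2.py; python3 -c "
from h import *
cv2.imwrite('pics/end.png',np.hstack([read_camera(n)['image'][:,:400] for n in ('scene','side')])[:,:,::-1])"
```

```text
scene centre -192.8054550341065 by height [np.float64(-192.9), np.float64(-192.8), np.float64(-192.7)]
  carriage face centre -191.2891104216088 54
  tab -1 41 edges [-200.2 -189.1] mid -194.7
  tab 1 80 edges [-200.4 -189.3] mid -194.9
side centre -192.55375997865974 by height [np.float64(-192.5), np.float64(-192.6), np.float64(-192.6)]
  carriage face centre -192.7228776721384 57
  tab -1 44 edges [-197.6 -185.6] mid -191.6
  tab 1 42 edges [-198.2 -185.9] mid -192.1
-137.17609416203288 10.8
```

View pics/end.png

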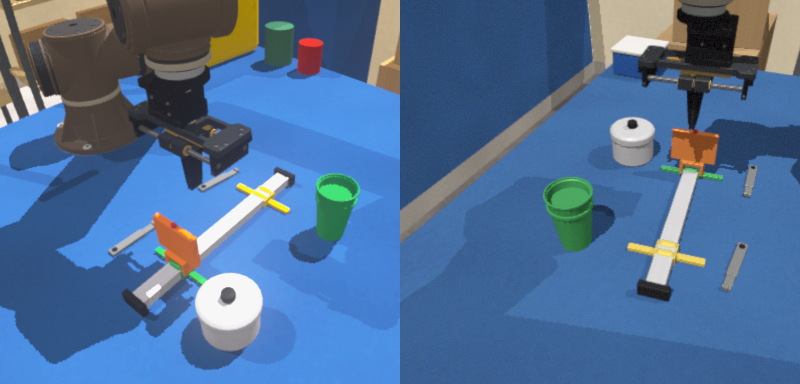

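The final view shows the stop centred on the green clip (175,250), the arm clear of it, and the pot, cups and levers where they were.

```bash
python3 -c "
from cell import *
print(job_done())"
```

```text
the job is handed in; nothing more can be done
None
```

The orange stop clicked into the green clip's hollow, about 0.5 mm from its centre by the cameras; the arm is clear, the pot, cups and levers look unmoved, and the job is handed in (no verdict was returned).

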